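Shift the stone sorter from its parking slot to its last slot and lock it

ROBOT

A 6-joint arm with a two-finger parallel gripper is mounted at the origin on the work surface. World frame = base frame: x ahead of the robot, y to its left, z up, the work surface at z = 0. Lengths are in m, angles in rad, forces in N, time in s.
With the tool pointing down it reaches from about 0.35 to 0.925 m from the base axis. Payload 6.4 kg.
Tool frame: the origin (TCP) lies between the finger pads; the fingertips stand 25 mm ahead of it and the grasp point (between the pads) lies 6 mm ahead of it; z points along the fingers, y is the line along which they close (so a half turn about z gives the same grasp; the last joint's range is limited). The gripper opens to 94 mm and grips with 3 to 60 N. Pads are 16 mm wide; open, the fingers measure 119 mm over their backs; the gripper's body (75 mm by 177 mm) begins 78 mm behind the grasp point.
Start: joints at [1.006, 0.245, 1.558, -0, 1.339, -0.174], TCP at [0.248, 0.601, 0.205] pointing down, gripper open.
Joint ranges: [-3.13, 3.13], [-1.02, 2.26], [0.13, 2.54], [-0.95, 4.09], [0.21, 2.88], [-2.74, 2.74]. Speed limits (rad/s): [2.57, 2.57, 3.14, 3.14, 3.14, 3.14].

INTERFACE

Orientations are given as a 3x3 rotation matrix whose columns are the frame's x, y, z axes.
In Python, from station import bot, optics gives the robot as it stands.
- The arm moves only by the shell command python3 -m creep 'ROWS'. ROWS is JSON, a list of rows, each an object of numbers: "dx", "dy", "dz": the shift along the tool's x, y, z in m; "rx", "ry", "rz": the turn, a rotation vector about the tool's x, y, z in degrees; "claw": the opening, from 0 (shut) to 1 (fully open). A call has 1 to 20 rows; each row shifts and turns the commanded pose from where the row before left it, along the tool's axes as they then stand; what a row does not reach is not made up. A row lasts 1/12 s, in which the tool goes at most 41.7 mm and 7.16 degrees, less where a joint would pass 70% of its speed; a pose out of reach is approached as far as the arm can. A call with a gripper value outside its range is refused whole. The fingers move at their own pace and stop on an object; the grip force is fixed at half the most. Time passes only in rows, so rows that do not move let the fingers close. It gives the time, the measured TCP pose, the force, the opening and the grip force at its end, in the units of the state.
- bot.observe(): the state, without advancing time (a new reading comes with each control period).
- optics.read_camera(name): name is "scene" or "top" or "wrist"; returns the picture (384x512x3 uint8, red, green, blue); there is no depth.
- optics.get_calibration(name): a dict with "mtx" (3x3 intrinsics, pixels), "rvec" (rotation vector, rad) and "tvec" (3), from world to camera coordinates, as OpenCV has them; the wrist camera has in their place "mount" (4x4, takes a point from camera to tool coordinates, whose origin is the TCP and whose axes are the flange's). Camera axes: x right, y down, z forward; pixel columns grow to the right and rows downward; lengths in m; the calibration is good to about 2 mm. A picture is of the moment at which its call begins: read the wrist's pose just before it. get_calibration takes no time and is no camera call.
- bot.sign_off(): hands the job in; it is judged then, once.
The state is a dict: "time": time; "joint_positions": joint angles; "joint_velocities": joint speeds; "joint_torque": joint torques, N m; "position": TCP position; "ee_rot": TCP orientation; "ft_force": force on the tool from outside, world axes, zero at the start; "moment": the same for the moment, N m; "opening": opening from 0.0 (shut) to 1.0 (fully open); "grip_force": force on a finger pad.
Only numpy, scipy, OpenCV 4.12 (cv2) and the standard library are available. Lean on these libraries where they do the work, as an engineer would, in place of code of your own. Each camera call takes 0.05 s, during which the arm holds its last target. There are 200 camera calls.

TASK

Put the stone sorter into its last feed setting: slide the lock on top of the console, away from the gate, to its end stop so that the lever is free, then push the lever step by step through the zigzag gate from the slot nearest the robot into the last slot at the far end, fully home, and finally slide the lock all the way back so that its tongue shuts the lever in. Do not knock over or shift the open box of stones beside the console on the lock's side or the loupe on the console.

Things in the scene. Friction and masses are not known exactly. Their poses are not given: they have to be found in the camera images.
- sorter: Stone sorter, fixed: a white console (x -130 to 130, y -150 to 130 mm in its own frame), top at z 110 mm, and a steel bowl 170 mm wide beside it, centred at x 0, y 225 mm, rim at z 112 mm. Origin on the table under the middle of the gate; x points away from the robot, y to the bowl, z up.
- gate (a point): Middle of the aluminium gate plate (150 x 80 mm), flush with the console's top, z 110 mm; axes as the sorter's. Its channel is 18 mm wide. Corners as positions of the knob's centre (sorter's x, y in mm, play 5): start (-65,-21), (-22,-22), (-22,22), (22,22), (22,-22), last slot (65,-21). So the knob goes +x, +y, +x, -y, +x; each move ends at a wall of the channel.
- lever_knob (a point): Centre of the lever's black knob: upright, round, 34 mm across, 40 mm tall, on a 10 mm steel stem. The lever pivots both ways at the sorter's origin, 175 mm below, so the knob's centre is 161 mm above the table in the end slots, 172 mm at the middle corners. It stays where it is left and takes about 2 N at the knob to move. It cannot be lifted out.
- lock_grip (a point): Centre of the lock's grip, a grey bar 70 mm long (sorter's x), 16 mm thick (y), z 119 to 155 mm above the table. In the sorter's frame x 0, y -62 mm when shut, -107 mm when open. It slides along y (4 N friction, stays where left) with two steel tongues, 62 mm apart, that cross the two end slots and keep the lever in. It cannot shut on a lever only part of the way in.
- lock (a joint): Travel of the lock in m: 0 = shut (tongues across the end slots), 0.045 = fully open, at its end stop, the grip farthest from the gate.
- box_a: Open white box of green stones, 100 x 180 x 24 mm, with a raised lid about 105 mm high along one long side; origin under its middle. To the right (-y) of the console, loose; leave alone.
- loupe_mid (a point): Centre of a black loupe, a cylinder 42 mm across and 34 mm tall, standing on the console near its far corner on the bowl's side, loose; leave alone.

How it is judged:
On the way, in this order (a step that is already met when the one before it is completed fails the run):
1. the lock is slid open to its end stop (within 5 mm), with the lever still in its start slot (value of joint lock above 0.04 m and x of lever_knob in the frame of sorter below -0.045 m), for 0.2 s.
2. the lever has been brought through the first zigzag into the middle stretch of the gate (y of lever_knob in the frame of sorter above 0.012 m and x of lever_knob in the frame of sorter between -0.035 and 0.035 m), for 0.1 s.
3. the lever is home in the last slot, the knob's centre at least 60 mm beyond the middle of the gate (x of lever_knob in the frame of sorter above 0.06 m and y of lever_knob in the frame of sorter below -0.008 m), for 0.2 s.
4. the lock is shut again (within 4 mm) (value of joint lock below 0.004 m), for 0.2 s.
At the end, for the whole second after the job is handed in: The lever stands in the last slot of the gate (knob's centre at least 60 mm beyond the middle of the gate and at least 8 mm to the lock's side of its centre line), and the lock is shut within 4 mm and at rest (all of step 3 and value of joint lock below 0.004 m and velocity of joint lock between -0.01 and 0.01 m/s); the robot touches nothing.
It fails at once if the open box of stones beside the lock or the loupe is shifted by more than 25 mm (distance of any of box_a, loupe_mid from where it was at the start of the episode above 0.025 m).
It also fails if it takes over 59 s, if anything falls off the work surface, if the arm or the gripper's body presses on something with over 40 N, if the wrist force passes 120 N, or if a joint passes its speed limit or range.

## Working session

There is one attempt and no reset: what is moved stays moved. The work goes in short steps, Python scripts to look and compute and a shell command to move; the robot and the scene stay as the last step left them, time stands still between calls to the robot, and variables do not carry over. Pictures are saved under pics/ and viewed, at most 10 in all, crops included, and the job is handed in when it is done.

```bash
mkdir -p pics; ls; python3 - <<'E'
from station import bot, optics
import cv2,numpy as np
s=bot.observe();print(s['time'],s['position'],np.round(s['ee_rot'],3).tolist(),s['opening'],s['ft_force'])
for n in("top","scene"):
    im=optics.read_camera(n);cv2.imwrite(f"pics/{n}0.png",im[...,::-1])
    c=optics.get_calibration(n);print(n,{k:np.round(v,4).tolist() for k,v in c.items()})
E
```

```text
pics
0.0 [0.24727341 0.60049582 0.20399392] [[-0.925, 0.381, -0.001], [0.381, 0.925, -0.002], [0.0, -0.002, -1.0]] 1.0009390026723581 [-0.39161115 -0.01306044 -0.36819373]
top {'mtx': [[393.0731, 0.0, 252.2406], [0.0, 393.0731, 194.2336], [0.0, 0.0, 1.0]], 'rvec': [2.1629, -2.1401, 0.1575], 'tvec': [-0.0576, 0.5643, 0.903]}
scene {'mtx': [[355.8793, 0.0, 256.7136], [0.0, 355.8793, 189.7321], [0.0, 0.0, 1.0]], 'rvec': [1.0954, 2.1777, -1.2238], 'tvec': [0.3678, -0.1108, 1.1553]}
```

View pics/top0.png

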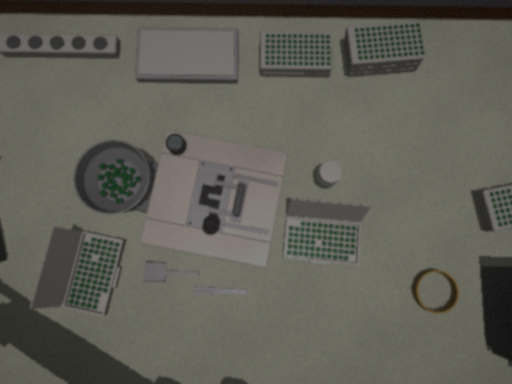

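View pics/scene0.png

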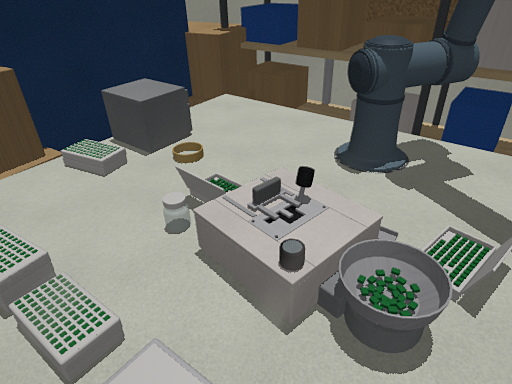

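Top view: up is +x and left is +y. The console corners are near (170,133), (286,153), (267,265) and (143,242); the knob is at (211,224), the grip at (239,199), and the box (-y side) at about (322,235). I'll fit the pose from these.

```bash
cat > h.py <<'E'
from station import bot, optics
import cv2,numpy as np
from scipy.optimize import least_squares
def proj(n,P):
    c=optics.get_calibration(n);return cv2.projectPoints(np.array(P,float),np.array(c['rvec'],float),np.array(c['tvec'],float),np.array(c['mtx'],float),None)[0][:,0]
def s2w(p,P):
    P=np.array(P,float)/1000;c,s=np.cos(p[2]),np.sin(p[2]);return np.c_[p[0]+c*P[:,0]-s*P[:,1],p[1]+s*P[:,0]+c*P[:,1],P[:,2]]
E
python3 - <<'E'
from h import *
O=[(130,130,110),(130,-150,110),(-130,-150,110),(-130,130,110),(-65,-21,181),(0,-62,155)]
px=np.array([(170,133),(286,153),(267,265),(143,242),(211,224),(239,199)],float)
OS=[(-65,-21,161),(0,-62,150),(-130,130,110),(130,130,110),(130,-150,110)]
ps=np.array([(305,177),(266,190),(380,219),(301,264),(197,213)],float)
f=lambda p:np.r_[proj("top",s2w(p,O))-px,proj("scene",s2w(p,OS))-ps].ravel()
r=least_squares(f,[.6,.1,0],loss='soft_l1',x_scale=[.1,.1,.1]);print(r.x,np.degrees(r.x[2]));print(f(r.x).reshape(-1,2).round(1).tolist())
im=cv2.imread("pics/top0.png")[120:280,130:380]
im=cv2.convertScaleAbs(cv2.resize(im,None,fx=3.2,fy=3.2,interpolation=cv2.INTER_CUBIC),alpha=1.5)
D=O+[(-75,-40,110),(-75,40,110),(75,40,110),(75,-40,110),(35,-62,155),(-35,-62,155)]
for q in proj("top",s2w(r.x,D)): cv2.drawMarker(im,tuple(((q-[130,120])*3.2+1.1).astype(int)),(0,0,255),0,10)
cv2.imwrite("pics/c1.png",im)
E
```

```text
[ 0.54949792  0.0415397  -0.15722874] -9.008542966449784
[[-5.7, -2.3], [0.3, -2.1], [0.7, 1.4], [-2.3, 2.7], [0.3, 0.7], [-1.7, -0.8], [-1.6, -1.2], [1.1, -5.1], [2.6, -6.2], [-5.4, 18.7], [-5.2, -3.2]]
```

View pics/c1.png

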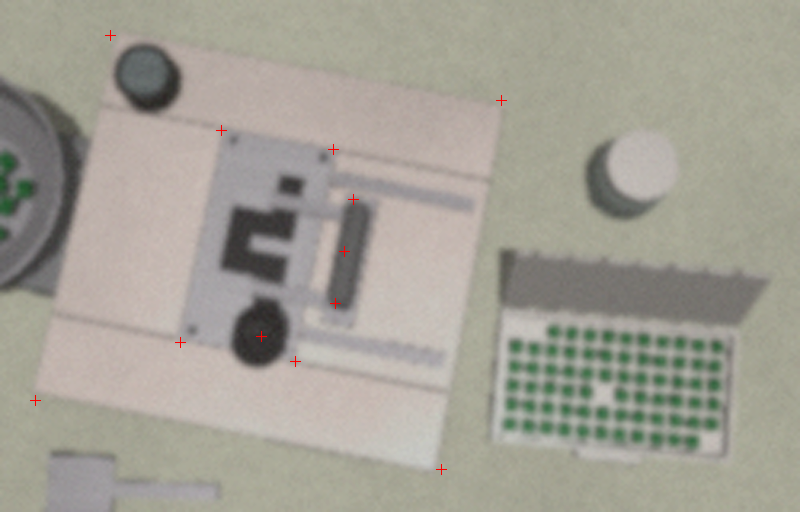

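The overlay sits within a few mm. In the crop, the grip's centre is near (350,254), the knob's near (260,333), and the plate's corners near (226,131), (335,150) and (184,338). I'll refit using crop pixels only.

```bash
python3 - <<'E'
from h import *
O=[(130,130,110),(130,-150,110),(-130,-150,110),(-130,130,110),(-65,-21,181),(0,-62,155),(75,40,110),(75,-40,110),(-75,40,110),(35,-62,155),(-35,-62,155)]
px=np.array([(116,34),(502,105),(440,470),(36,393),(260,333),(350,254),(226,131),(335,150),(184,338),(359,204),(342,308)],float)
px=(px-1.1)/3.2+[130,120]
f=lambda p:(proj("top",s2w(p,O))-px).ravel()
r=least_squares(f,[.6,.1,0],loss='soft_l1',x_scale=[.1,.1,.1]);p=r.x;print(p,np.degrees(p[2]));print(f(p).reshape(-1,2).round(1).tolist())
np.save("p.npy",p)
print(s2w(p,[(0,-62,140),(0,-107,140),(-65,-21,161)]).round(4).tolist())
R=bot.observe();E=R['ee_rot'];print(np.degrees(np.arctan2(E[1][1],E[0][1])), R['joint_positions'])
print({k:np.round(v,4).tolist() for k,v in optics.get_calibration("wrist").items()})
E
```

```text
[ 0.54977679  0.0395955  -0.17376881] -9.956219308191715
[[0.4, -0.5], [1.4, -0.4], [0.3, 0.8], [-0.1, 0.9], [0.8, 1.0], [-0.9, -0.4], [0.0, -0.3], [1.0, 0.2], [-0.6, 0.8], [-0.6, -1.0], [-1.6, -1.0]]
[[0.5391, -0.0215, 0.14], [0.5313, -0.0658, 0.14], [0.4821, 0.0301, 0.161]]
67.60870878238296 [ 1.00592598e+00  2.45719388e-01  1.55886335e+00  1.31161335e-05
  1.33869503e+00 -1.74071371e-01]
{'mtx': [[280.1777, 0.0, 256.2821], [0.0, 280.1777, 193.3415], [0.0, 0.0, 1.0]], 'mount': [[-0.0003, -0.9633, -0.2684, 0.079], [1.0, -0.0002, -0.0006, -0.0009], [0.0005, -0.2684, 0.9633, -0.1802], [0.0, 0.0, 0.0, 1.0]]}
```

The fit is good to about 1 px, with yaw at -10°. I'll turn the tool so its y axis lies along the sorter's y (its x then points along -x of the sorter) and move above the lock's grip.

```bash
python3 -m creep '[{"rz":-6.2,"dz":-0.033,"claw":0.5},{"rz":-6.2,"dz":-0.033},{"dx":-0.022,"dy":-0.0312},{"dx":-0.022,"dy":-0.0312},{"dx":-0.022,"dy":-0.0312},{"dx":-0.022,"dy":-0.0312},{"dx":-0.022,"dy":-0.0312},{"dx":-0.022,"dy":-0.0312},{"dx":-0.022,"dy":-0.0312},{"dx":-0.022,"dy":-0.0312},{"dx":-0.022,"dy":-0.0312},{"dx":-0.022,"dy":-0.0312},{"dx":-0.022,"dy":-0.0312},{"dx":-0.022,"dy":-0.0312},{"dx":-0.022,"dy":-0.0312},{"dx":-0.022,"dy":-0.0312},{"dx":-0.022,"dy":-0.0312},{"dx":-0.022,"dy":-0.0312},{"dx":-0.022,"dy":-0.0312},{"dx":-0.022,"dy":-0.0312}]'
cat >> h.py <<'E'
p=np.load("p.npy")
def st():
    s=bot.observe();E=np.array(s['ee_rot']);w=np.array(s['position'])
    c,q=np.cos(p[2]),np.sin(p[2]);A=np.array([[c,q,0],[-q,c,0],[0,0,1]])
    t=A@(w-[p[0],p[1],0]);R=A@E;g=t+.006*R[:,2]
    print("t",round(s['time'],2),"tcp_s",(t*1e3).round(1),"grasp_s",(g*1e3).round(1),"F_s",(A@np.array(s['ft_force'])).round(1),"op",round(s['opening'],3),"gf",np.round(s['grip_force'],1));print((R).round(3).tolist())
    return s,w,E
def wpx(P,w,E):  # world pts -> wrist px
    c=optics.get_calibration("wrist");M=np.eye(4);M[:3,:3]=E;M[:3,3]=w;T=np.linalg.inv(M@np.array(c['mount']))
    return cv2.projectPoints(np.array(P,float),cv2.Rodrigues(T[:3,:3])[0],T[:3,3],np.array(c['mtx'],float),None)[0][:,0]
E
python3 - <<'E'
from h import *
s,w,E=st()
im=optics.read_camera("wrist")[...,::-1].copy()
D=[(-65,-21,181),(0,-62,155),(35,-70,155),(-35,-70,155),(35,-54,155),(-35,-54,155),(75,40,110),(75,-40,110),(-75,40,110)]
im=cv2.convertScaleAbs(im,alpha=1.5)
for q in wpx(s2w(p,D),w,E):cv2.drawMarker(im,tuple(q.astype(int)),(0,0,255),0,10)
cv2.imwrite("pics/w1.png",im)
E
```

```text
t 0.1 tcp_s [-394.9  500.2  204.1] grasp_s [-394.9  500.2  198.1] F_s [-0.2 -0.2 -0.2] op 1.001 gf 0.0
[[-0.977, 0.215, -0.001], [0.215, 0.977, -0.002], [0.0, -0.002, -1.0]]invalid input at $[0]: expected keys dx, dy, dz, rx, ry, rz, claw
```

View pics/w1.png

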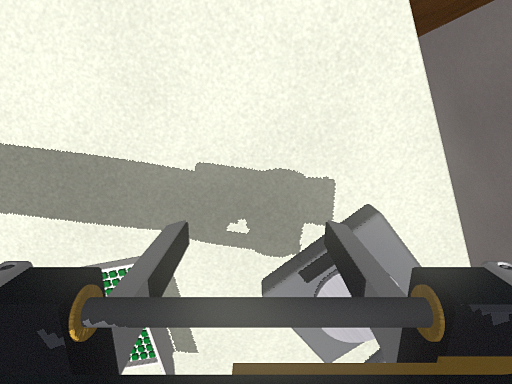

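The wrist picture only shows the table because the move was refused: every row needs all seven keys. I'm resending it with all keys filled in.

```bash
python3 -m creep '[{"dx":0,"dy":0,"dz":-0.033,"rx":0,"ry":0,"rz":-6.2,"claw":0.5},{"dx":0,"dy":0,"dz":-0.033,"rx":0,"ry":0,"rz":-6.2,"claw":0.5},{"dx":-0.022,"dy":-0.0312,"dz":0,"rx":0,"ry":0,"rz":0,"claw":0.5},{"dx":-0.022,"dy":-0.0312,"dz":0,"rx":0,"ry":0,"rz":0,"claw":0.5},{"dx":-0.022,"dy":-0.0312,"dz":0,"rx":0,"ry":0,"rz":0,"claw":0.5},{"dx":-0.022,"dy":-0.0312,"dz":0,"rx":0,"ry":0,"rz":0,"claw":0.5},{"dx":-0.022,"dy":-0.0312,"dz":0,"rx":0,"ry":0,"rz":0,"claw":0.5},{"dx":-0.022,"dy":-0.0312,"dz":0,"rx":0,"ry":0,"rz":0,"claw":0.5},{"dx":-0.022,"dy":-0.0312,"dz":0,"rx":0,"ry":0,"rz":0,"claw":0.5},{"dx":-0.022,"dy":-0.0312,"dz":0,"rx":0,"ry":0,"rz":0,"claw":0.5},{"dx":-0.022,"dy":-0.0312,"dz":0,"rx":0,"ry":0,"rz":0,"claw":0.5},{"dx":-0.022,"dy":-0.0312,"dz":0,"rx":0,"ry":0,"rz":0,"claw":0.5},{"dx":-0.022,"dy":-0.0312,"dz":0,"rx":0,"ry":0,"rz":0,"claw":0.5},{"dx":-0.022,"dy":-0.0312,"dz":0,"rx":0,"ry":0,"rz":0,"claw":0.5},{"dx":-0.022,"dy":-0.0312,"dz":0,"rx":0,"ry":0,"rz":0,"claw":0.5},{"dx":-0.022,"dy":-0.0312,"dz":0,"rx":0,"ry":0,"rz":0,"claw":0.5},{"dx":-0.022,"dy":-0.0312,"dz":0,"rx":0,"ry":0,"rz":0,"claw":0.5},{"dx":-0.022,"dy":-0.0312,"dz":0,"rx":0,"ry":0,"rz":0,"claw":0.5},{"dx":-0.022,"dy":-0.0312,"dz":0,"rx":0,"ry":0,"rz":0,"claw":0.5},{"dx":-0.022,"dy":-0.0312,"dz":0,"rx":0,"ry":0,"rz":0,"claw":0.5}]'
python3 - <<'E'
from h import *
s,w,E=st()
im=optics.read_camera("wrist")[...,::-1].copy()
s,w,E=st()
D=[(-65,-21,181),(0,-62,155),(35,-70,155),(-35,-70,155),(35,-54,155),(-35,-54,155),(75,40,110),(75,-40,110),(-75,40,110)]
for q in wpx(s2w(p,D),w,E):cv2.drawMarker(im,tuple(q.astype(int)),(0,0,255),0,10)
cv2.imwrite("pics/w2.png",im)
E
```

```text
time: 1.82
position: [0.5405, -0.0227, 0.2708]
ee_rot: [[-0.985, 0.174, -0.0], [0.174, 0.985, 0.0], [0.0, 0.0, -1.0]]
ft_force: [1.1, 0.2, 0.1]
opening: 0.496
grip_force: 0.0
t 1.82 tcp_s [  1.6 -62.9 270.8] grasp_s [  1.6 -62.9 264.8] F_s [1.  0.4 0.1] op 0.496 gf 0.0
[[-1.0, 0.001, -0.0], [0.001, 1.0, 0.0], [0.0, 0.0, -1.0]]
t 1.87 tcp_s [  4.5 -67.9 270.6] grasp_s [  4.5 -67.9 264.6] F_s [ 0.5 -4.1  0.4] op 0.5 gf 0.0
[[-1.0, 0.006, 0.001], [0.006, 1.0, -0.003], [-0.001, -0.003, -1.0]]
```

View pics/w2.png

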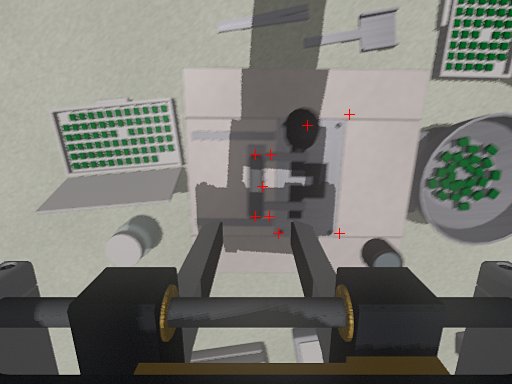

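The marks agree with the picture within about 5 px, allowing for the arm still settling: the knob is at (302,127), and the grip lies in shadow around (257,185). I'll lower a bit, let it settle and look closer.

```bash
python3 -m creep '[{"dx":0,"dy":0,"dz":0.02,"rx":0,"ry":0,"rz":0,"claw":0.5},{"dx":0,"dy":0,"dz":0.02,"rx":0,"ry":0,"rz":0,"claw":0.5},{"dx":0,"dy":0,"dz":0.01,"rx":0,"ry":0,"rz":0,"claw":0.5},{"dx":0,"dy":0,"dz":0,"rx":0,"ry":0,"rz":0,"claw":0.5},{"dx":0,"dy":0,"dz":0,"rx":0,"ry":0,"rz":0,"claw":0.5},{"dx":0,"dy":0,"dz":0,"rx":0,"ry":0,"rz":0,"claw":0.5}]' >/dev/null
python3 - <<'E'
from h import *
s,w,E=st()
im=optics.read_camera("wrist")[...,::-1].copy()
im=(255*(im/255.)**.5).astype(np.uint8)
D=[(-65,-21,181),(35,-70,155),(-35,-70,155),(35,-54,155),(-35,-54,155)]
for q in wpx(s2w(p,D),w,E):cv2.drawMarker(im,tuple(q.astype(int)),(0,0,255),0,10)
cv2.imwrite("pics/w3.png",cv2.resize(im[40:300,130:400],None,fx=2.2,fy=2.2))
E
```

```text
t 2.37 tcp_s [  1.5 -60.9 222.3] grasp_s [  1.5 -60.9 216.3] F_s [-0.3  1.5 -0.1] op 0.499 gf 0.0
[[-1.0, 0.0, 0.002], [0.0, 1.0, -0.0], [-0.002, -0.0, -1.0]]
```

View pics/w3.png

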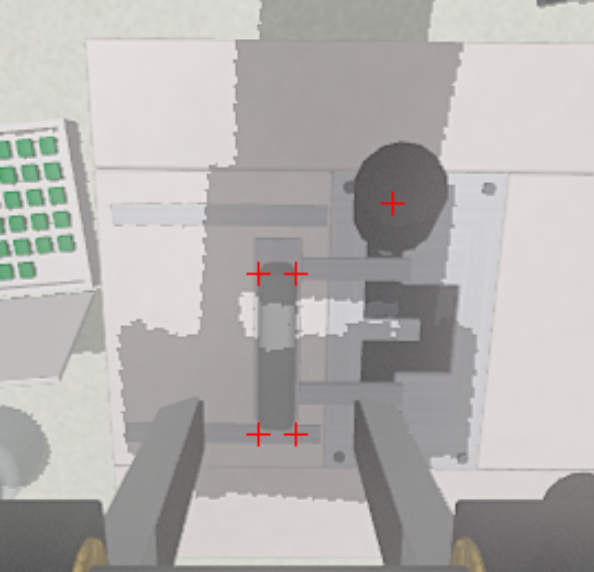

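The close look confirms it: the bar spans crop rows 262–430 between columns 260–296, matching the marks within 2 mm. Next is to descend and grip.

```bash
python3 -m creep '[{"dx":0,"dy":0,"dz":0.02,"rx":0,"ry":0,"rz":0,"claw":0.5},{"dx":0,"dy":0,"dz":0.02,"rx":0,"ry":0,"rz":0,"claw":0.5},{"dx":0,"dy":0,"dz":0.02,"rx":0,"ry":0,"rz":0,"claw":0.5},{"dx":0,"dy":0,"dz":0.013,"rx":0,"ry":0,"rz":0,"claw":0.5},{"dx":0,"dy":0,"dz":0,"rx":0,"ry":0,"rz":0,"claw":0.5},{"dx":0,"dy":0,"dz":0,"rx":0,"ry":0,"rz":0,"claw":0.1},{"dx":0,"dy":0,"dz":0,"rx":0,"ry":0,"rz":0,"claw":0.1},{"dx":0,"dy":0,"dz":0,"rx":0,"ry":0,"rz":0,"claw":0.1},{"dx":0,"dy":0,"dz":0,"rx":0,"ry":0,"rz":0,"claw":0.1},{"dx":0,"dy":0,"dz":0,"rx":0,"ry":0,"rz":0,"claw":0.1},{"dx":0,"dy":0,"dz":0,"rx":0,"ry":0,"rz":0,"claw":0.1}]' >/dev/null
python3 -c "from h import *;st()"
```

```text
t 3.33 tcp_s [  1.6 -61.4 149. ] grasp_s [  1.6 -61.4 143. ] F_s [-0.6 -0.3  1.7] op 0.165 gf 30.0
[[-1.0, 0.001, 0.002], [0.001, 1.0, -0.001], [-0.002, -0.001, -1.0]]
```

Gripped at 15.5 mm. Now I'll slide the lock -y by 45 mm plus 2 mm to reach the stop.

```bash
python3 -m creep '[{"dx":0,"dy":-0.006,"dz":0,"rx":0,"ry":0,"rz":0,"claw":0.1},{"dx":0,"dy":-0.006,"dz":0,"rx":0,"ry":0,"rz":0,"claw":0.1},{"dx":0,"dy":-0.006,"dz":0,"rx":0,"ry":0,"rz":0,"claw":0.1},{"dx":0,"dy":-0.006,"dz":0,"rx":0,"ry":0,"rz":0,"claw":0.1},{"dx":0,"dy":-0.006,"dz":0,"rx":0,"ry":0,"rz":0,"claw":0.1},{"dx":0,"dy":-0.006,"dz":0,"rx":0,"ry":0,"rz":0,"claw":0.1},{"dx":0,"dy":-0.006,"dz":0,"rx":0,"ry":0,"rz":0,"claw":0.1},{"dx":0,"dy":-0.004,"dz":0,"rx":0,"ry":0,"rz":0,"claw":0.1},{"dx":0,"dy":-0.001,"dz":0,"rx":0,"ry":0,"rz":0,"claw":0.1},{"dx":0,"dy":0,"dz":0,"rx":0,"ry":0,"rz":0,"claw":0.1},{"dx":0,"dy":0,"dz":0,"rx":0,"ry":0,"rz":0,"claw":0.1},{"dx":0,"dy":0,"dz":0,"rx":0,"ry":0,"rz":0,"claw":0.1}]' >/dev/null
python3 -c "from h import *;st()"
```

```text
t 4.33 tcp_s [   1.1 -104.4  148.9] grasp_s [   1.1 -104.4  142.9] F_s [-0.2 16.4  7.7] op 0.167 gf 30.0
[[-1.0, 0.001, 0.001], [0.001, 1.0, 0.009], [-0.001, 0.009, -1.0]]
```

```bash
python3 -m creep '[{"dx":0,"dy":-0.002,"dz":0,"rx":0,"ry":0,"rz":0,"claw":0.1},{"dx":0,"dy":0,"dz":0,"rx":0,"ry":0,"rz":0,"claw":0.1},{"dx":0,"dy":0,"dz":0,"rx":0,"ry":0,"rz":0,"claw":0.1},{"dx":0,"dy":0,"dz":0,"rx":0,"ry":0,"rz":0,"claw":0.1}]' >/dev/null
python3 -c "from h import *;st()"
```

```text
t 4.67 tcp_s [   1.1 -104.5  148.8] grasp_s [   1.1 -104.5  142.8] F_s [ 0.2 24.   7.7] op 0.163 gf 30.1
[[-1.0, 0.002, 0.001], [0.002, 1.0, 0.013], [-0.001, 0.013, -1.0]]
```

The lock is at its stop: the force rose to 24 N with no further motion. I'll release, rise, move above the knob and roll to match the lever's 7° lean.

```bash
python3 -m creep '[{"dx":0,"dy":0.004,"dz":0,"rx":0,"ry":0,"rz":0,"claw":0.45},{"dx":0,"dy":0,"dz":0,"rx":0,"ry":0,"rz":0,"claw":0.45},{"dx":0,"dy":0,"dz":0,"rx":0,"ry":0,"rz":0,"claw":0.45},{"dx":0,"dy":0,"dz":-0.02,"rx":0,"ry":0,"rz":0,"claw":0.65},{"dx":0,"dy":0,"dz":-0.03,"rx":0,"ry":0,"rz":0,"claw":0.65},{"dx":0,"dy":0,"dz":-0.03,"rx":0,"ry":0,"rz":0,"claw":0.65},{"dx":0.022,"dy":0.03,"dz":0,"rx":0,"ry":0,"rz":0,"claw":0.65},{"dx":0.022,"dy":0.03,"dz":0,"rx":0,"ry":0,"rz":0,"claw":0.65},{"dx":0.022,"dy":0.024,"dz":0,"rx":0,"ry":0,"rz":0,"claw":0.65},{"dx":0,"dy":0,"dz":0,"rx":-3.5,"ry":0,"rz":0,"claw":0.65},{"dx":0,"dy":0,"dz":0,"rx":-3.5,"ry":0,"rz":0,"claw":0.65},{"dx":0,"dy":0,"dz":0,"rx":0,"ry":0,"rz":0,"claw":0.65},{"dx":0,"dy":0,"dz":0,"rx":0,"ry":0,"rz":0,"claw":0.65},{"dx":0,"dy":0,"dz":0,"rx":0,"ry":0,"rz":0,"claw":0.65}]' >/dev/null
python3 - <<'E'
from h import *
s,w,E=st()
im=optics.read_camera("wrist")[...,::-1].copy()
im=(255*(im/255.)**.5).astype(np.uint8)
D=[(-72,-23,179),(35,-115,155),(-35,-115,155),(35,-99,155),(-35,-99,155),(-75,40,110),(-75,-40,110)]
for q in wpx(s2w(p,D),w,E):cv2.drawMarker(im,tuple(q.astype(int)),(0,0,255),0,10)
cv2.imwrite("pics/w4.png",im)
E
```

```text
t 5.83 tcp_s [-64.9 -22.8 227.8] grasp_s [-64.9 -22.1 221.9] F_s [0.7 0.5 0.4] op 0.653 gf 0.0
[[-1.0, 0.002, -0.0], [0.002, 0.993, 0.12], [0.001, 0.12, -0.993]]
```

View pics/w4.png

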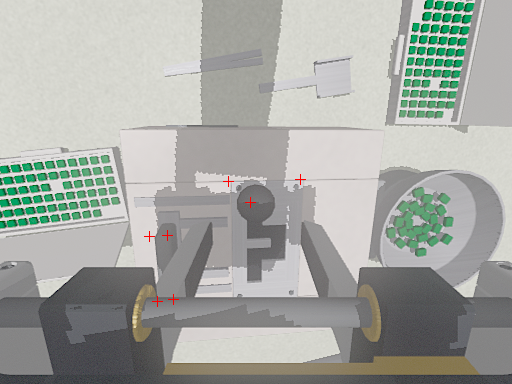

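The knob's top is at (256,202), about 2–3 mm to +y of its mark. I'll descend along the lean with that correction and close.

```bash
python3 -m creep '[{"dx":0,"dy":-0.0025,"dz":0.015,"rx":0,"ry":0,"rz":0,"claw":0.65},{"dx":0,"dy":-0.0025,"dz":0.02,"rx":0,"ry":0,"rz":0,"claw":0.65},{"dx":0,"dy":0,"dz":0.015,"rx":0,"ry":0,"rz":0,"claw":0.65},{"dx":0,"dy":0,"dz":0.0095,"rx":0,"ry":0,"rz":0,"claw":0.65},{"dx":0,"dy":0,"dz":0,"rx":0,"ry":0,"rz":0,"claw":0.65},{"dx":0,"dy":0,"dz":0,"rx":0,"ry":0,"rz":0,"claw":0.3},{"dx":0,"dy":0,"dz":0,"rx":0,"ry":0,"rz":0,"claw":0.3},{"dx":0,"dy":0,"dz":0,"rx":0,"ry":0,"rz":0,"claw":0.3},{"dx":0,"dy":0,"dz":0,"rx":0,"ry":0,"rz":0,"claw":0.3},{"dx":0,"dy":0,"dz":0,"rx":0,"ry":0,"rz":0,"claw":0.3},{"dx":0,"dy":0,"dz":0,"rx":0,"ry":0,"rz":0,"claw":0.3}]' >/dev/null
python3 -c "from h import *;st()"
```

```text
t 6.8 tcp_s [-64.5 -19.6 169.4] grasp_s [-64.5 -18.8 163.4] F_s [-0.7  1.7  4.1] op 0.354 gf 30.0
[[-1.0, 0.0, 0.002], [0.001, 0.992, 0.123], [-0.001, 0.123, -0.992]]
```

Knob gripped at 33 mm. First move: +x by 43 mm along the arc.

```bash
python3 -m creep '[{"dx":-0.0072,"dy":0.0003,"dz":-0.003,"rx":0,"ry":0,"rz":0,"claw":0.3},{"dx":-0.0072,"dy":0.0003,"dz":-0.0025,"rx":0,"ry":0,"rz":0,"claw":0.3},{"dx":-0.0072,"dy":0.0002,"dz":-0.002,"rx":0,"ry":0,"rz":0,"claw":0.3},{"dx":-0.0072,"dy":0.0002,"dz":-0.0015,"rx":0,"ry":0,"rz":0,"claw":0.3},{"dx":-0.0072,"dy":0,"dz":-0.001,"rx":0,"ry":0,"rz":0,"claw":0.3},{"dx":-0.0072,"dy":0,"dz":-0.0005,"rx":0,"ry":0,"rz":0,"claw":0.3},{"dx":0,"dy":0,"dz":0,"rx":0,"ry":0,"rz":0,"claw":0.3},{"dx":0,"dy":0,"dz":0,"rx":0,"ry":0,"rz":0,"claw":0.3},{"dx":0,"dy":0,"dz":0,"rx":0,"ry":0,"rz":0,"claw":0.3}]' >/dev/null
python3 -c "from h import *;st()"
```

```text
t 7.55 tcp_s [-20.  -20.2 180.1] grasp_s [-19.9 -19.4 174.2] F_s [-1.8  0.8  6.7] op 0.353 gf 30.0
[[-1.0, 0.0, 0.003], [0.001, 0.993, 0.122], [-0.003, 0.122, -0.993]]
```

Corner reached with low force. Next: +y by 42 mm, rolling 14° with the lever.

```bash
python3 -m creep '[{"dx":0,"dy":0.007,"dz":0,"rx":2.3,"ry":0,"rz":0,"claw":0.3},{"dx":0,"dy":0.007,"dz":0,"rx":2.3,"ry":0,"rz":0,"claw":0.3},{"dx":0,"dy":0.007,"dz":0,"rx":2.4,"ry":0,"rz":0,"claw":0.3},{"dx":0,"dy":0.007,"dz":0,"rx":2.4,"ry":0,"rz":0,"claw":0.3},{"dx":0,"dy":0.007,"dz":0,"rx":2.3,"ry":0,"rz":0,"claw":0.3},{"dx":0,"dy":0.007,"dz":0,"rx":2.3,"ry":0,"rz":0,"claw":0.3},{"dx":0,"dy":0,"dz":0,"rx":0,"ry":0,"rz":0,"claw":0.3},{"dx":0,"dy":0,"dz":0,"rx":0,"ry":0,"rz":0,"claw":0.3},{"dx":0,"dy":0,"dz":0,"rx":0,"ry":0,"rz":0,"claw":0.3}]' >/dev/null
python3 -c "from h import *;st()"
```

```text
t 8.3 tcp_s [-20.4  22.4 180.6] grasp_s [-20.3  21.7 174.6] F_s [-0.7  1.5  4.8] op 0.346 gf 29.8
[[-1.0, 0.001, 0.003], [0.001, 0.993, -0.12], [-0.003, -0.12, -0.993]]
```

```bash
python3 -m creep '[{"dx":-0.007,"dy":0,"dz":-0.0007,"rx":0,"ry":0,"rz":0,"claw":0.3},{"dx":-0.007,"dy":0,"dz":-0.0003,"rx":0,"ry":0,"rz":0,"claw":0.3},{"dx":-0.007,"dy":0,"dz":0,"rx":0,"ry":0,"rz":0,"claw":0.3},{"dx":-0.007,"dy":0,"dz":0,"rx":0,"ry":0,"rz":0,"claw":0.3},{"dx":-0.007,"dy":0,"dz":0.0003,"rx":0,"ry":0,"rz":0,"claw":0.3},{"dx":-0.007,"dy":0,"dz":0.0007,"rx":0,"ry":0,"rz":0,"claw":0.3},{"dx":0,"dy":0,"dz":0,"rx":0,"ry":0,"rz":0,"claw":0.3},{"dx":0,"dy":0,"dz":0,"rx":0,"ry":0,"rz":0,"claw":0.3},{"dx":0,"dy":0,"dz":0,"rx":0,"ry":0,"rz":0,"claw":0.3}]' >/dev/null
python3 -c "from h import *;st()"
```

```text
t 9.05 tcp_s [ 22.4  21.7 181.2] grasp_s [ 22.4  21.  175.3] F_s [0.  2.1 6.3] op 0.319 gf 28.4
[[-1.0, 0.001, 0.004], [0.0, 0.993, -0.12], [-0.005, -0.12, -0.993]]
```

The opening shrank to 0.319, so the knob may have slipped between the pads. Looking.

```bash
python3 - <<'E'
from h import *
s,w,E=st()
im=optics.read_camera("wrist")[...,::-1].copy()
im=(255*(im/255.)**.5).astype(np.uint8)
D=[(0,0,110),(22,22,110),(24,24,192),(75,40,110),(-75,40,110),(-75,-40,110),(75,-40,110)]
for q in wpx(s2w(p,D),w,E):cv2.drawMarker(im,tuple(q.astype(int)),(0,0,255),0,8)
a=cv2.resize(im[120:330,150:370],None,fx=1.8,fy=1.8)
t=optics.read_camera("scene")[...,::-1]
t=cv2.resize((255*(t/255.)**.6).astype(np.uint8)[130:270,200:380],None,fx=2.2,fy=2.2)
H=max(a.shape[0],t.shape[0]);pad=lambda i:np.vstack([i,np.zeros((H-i.shape[0],i.shape[1],3),np.uint8)])
o=np.hstack([pad(a),pad(t)]);print(o.shape);cv2.imwrite("pics/w5.png",o)
E
```

```text
t 9.05 tcp_s [ 22.4  21.7 181.2] grasp_s [ 22.4  21.  175.3] F_s [0.  2.1 6.3] op 0.319 gf 28.4
[[-1.0, 0.001, 0.004], [0.0, 0.993, -0.12], [-0.005, -0.12, -0.993]]
(378, 792, 3)
```

View pics/w5.png

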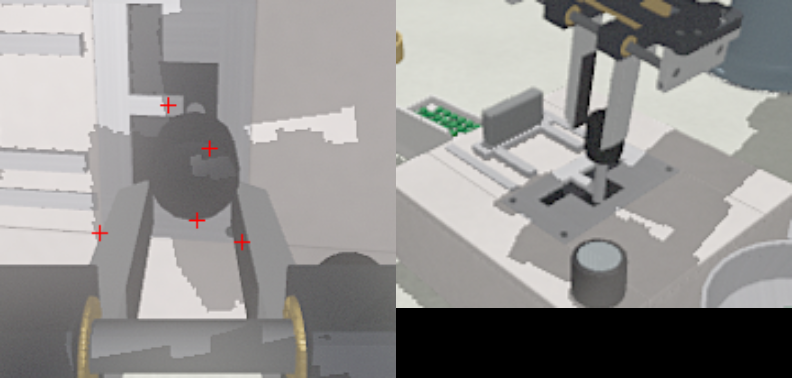

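The knob lagged about 13 mm behind the pads, which now grip its far edge; the stem is about halfway along the middle stretch. I'll regrasp further back and pitch with the lever from here.

```bash
python3 -m creep '[{"dx":0,"dy":0,"dz":0,"rx":0,"ry":0,"rz":0,"claw":0.5},{"dx":0,"dy":0,"dz":0,"rx":0,"ry":0,"rz":0,"claw":0.5},{"dx":0.007,"dy":0,"dz":0,"rx":0,"ry":2,"rz":0,"claw":0.5},{"dx":0.007,"dy":0,"dz":0,"rx":0,"ry":0,"rz":0,"claw":0.5},{"dx":0,"dy":0,"dz":0,"rx":0,"ry":0,"rz":0,"claw":0.5},{"dx":0,"dy":0,"dz":0,"rx":0,"ry":0,"rz":0,"claw":0.5},{"dx":0,"dy":0,"dz":0,"rx":0,"ry":0,"rz":0,"claw":0.3},{"dx":0,"dy":0,"dz":0,"rx":0,"ry":0,"rz":0,"claw":0.3},{"dx":0,"dy":0,"dz":0,"rx":0,"ry":0,"rz":0,"claw":0.3},{"dx":0,"dy":0,"dz":0,"rx":0,"ry":0,"rz":0,"claw":0.3},{"dx":0,"dy":0,"dz":0,"rx":0,"ry":0,"rz":0,"claw":0.3}]' >/dev/null
python3 - <<'E'
from h import *
s,w,E=st()
im=optics.read_camera("wrist")[...,::-1].copy()
im=(255*(im/255.)**.5).astype(np.uint8)
D=[(0,0,110),(9,24,193),(22,24,193)]
for q in wpx(s2w(p,D),w,E):cv2.drawMarker(im,tuple(q.astype(int)),(0,0,255),0,8)
cv2.imwrite("pics/w6.png",cv2.resize(im[100:330,150:370],None,fx=2.4,fy=2.4))
E
```

```text
t 10.07 tcp_s [  6.3  21.9 180. ] grasp_s [  6.1  21.2 174.1] F_s [-0.4  0.7 -0.1] op 0.353 gf 30.0
[[-0.999, 0.001, -0.035], [0.005, 0.993, -0.122], [0.035, -0.122, -0.992]]
```

View pics/w6.png

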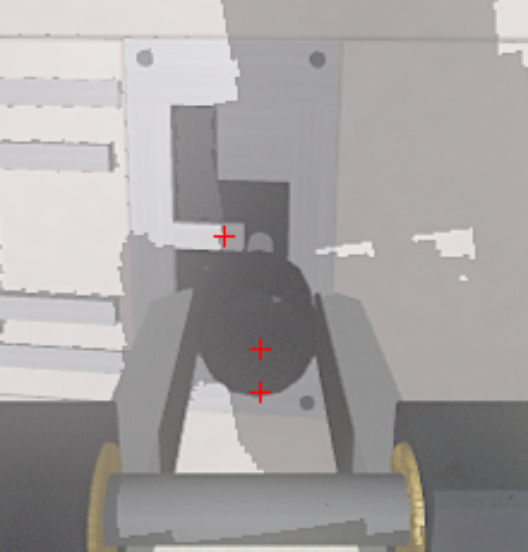

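The knob's top is at (260,330), so knob x is about 3–4 mm, and the grip is now centred (opening 0.353). Next: +x by 18 mm with pitch.

```bash
python3 -m creep '[{"dx":-0.004,"dy":0,"dz":0,"rx":0,"ry":1.2,"rz":0,"claw":0.3},{"dx":-0.004,"dy":0,"dz":0,"rx":0,"ry":1.2,"rz":0,"claw":0.3},{"dx":-0.004,"dy":0,"dz":0,"rx":0,"ry":1.2,"rz":0,"claw":0.3},{"dx":-0.004,"dy":0,"dz":0,"rx":0,"ry":1.2,"rz":0,"claw":0.3},{"dx":-0.003,"dy":0,"dz":0,"rx":0,"ry":1,"rz":0,"claw":0.3},{"dx":0,"dy":0,"dz":0,"rx":0,"ry":0,"rz":0,"claw":0.3},{"dx":0,"dy":0,"dz":0,"rx":0,"ry":0,"rz":0,"claw":0.3},{"dx":0,"dy":0,"dz":0,"rx":0,"ry":0,"rz":0,"claw":0.3}]' >/dev/null
python3 - <<'E'
from h import *
s,w,E=st()
im=optics.read_camera("wrist")[...,::-1].copy()
im=(255*(im/255.)**.5).astype(np.uint8)
D=[(0,0,110),(9,24,193),(25,24,191)]
for q in wpx(s2w(p,D),w,E):cv2.drawMarker(im,tuple(q.astype(int)),(0,0,255),0,8)
cv2.imwrite("pics/w7.png",cv2.resize(im[100:330,150:370],None,fx=2.4,fy=2.4))
E
```

```text
t 10.78 tcp_s [ 25.3  21.6 178.4] grasp_s [ 24.5  20.9 172.5] F_s [-0.5  0.4 -0.7] op 0.35 gf 30.0
[[-0.991, 0.0, -0.135], [0.017, 0.993, -0.121], [0.134, -0.122, -0.983]]
```

View pics/w7.png

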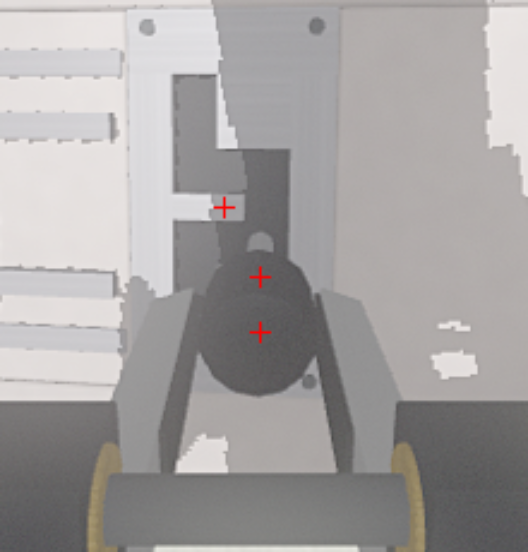

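The lever followed: the knob's top is near (260,340), so x is about 23–25. Next: -y by 42 mm, rolling back.

```bash
python3 -m creep '[{"dx":0,"dy":-0.007,"dz":0,"rx":-2.3,"ry":0,"rz":0,"claw":0.3},{"dx":0,"dy":-0.007,"dz":0,"rx":-2.3,"ry":0,"rz":0,"claw":0.3},{"dx":0,"dy":-0.007,"dz":0,"rx":-2.4,"ry":0,"rz":0,"claw":0.3},{"dx":0,"dy":-0.007,"dz":0,"rx":-2.4,"ry":0,"rz":0,"claw":0.3},{"dx":0,"dy":-0.007,"dz":0,"rx":-2.3,"ry":0,"rz":0,"claw":0.3},{"dx":0,"dy":-0.007,"dz":0,"rx":-2.3,"ry":0,"rz":0,"claw":0.3},{"dx":0,"dy":0,"dz":0,"rx":0,"ry":0,"rz":0,"claw":0.3},{"dx":0,"dy":0,"dz":0,"rx":0,"ry":0,"rz":0,"claw":0.3},{"dx":0,"dy":0,"dz":0,"rx":0,"ry":0,"rz":0,"claw":0.3}]' >/dev/null
python3 -c "from h import *;st()"
```

```text
t 11.58 tcp_s [ 23.7 -20.7 178.2] grasp_s [ 22.9 -20.  172.3] F_s [ 0.8 -2.1 -9.9] op 0.354 gf 29.9
[[-0.99, 0.033, -0.134], [0.017, 0.993, 0.12], [0.137, 0.117, -0.984]]
```

```bash
python3 -m creep '[{"dx":-0.0058,"dy":0,"dz":0,"rx":0,"ry":1.8,"rz":0,"claw":0.3},{"dx":-0.0058,"dy":0,"dz":0,"rx":0,"ry":1.8,"rz":0,"claw":0.3},{"dx":-0.0058,"dy":0,"dz":0,"rx":0,"ry":1.8,"rz":0,"claw":0.3},{"dx":-0.0058,"dy":0,"dz":0,"rx":0,"ry":1.8,"rz":0,"claw":0.3},{"dx":-0.0058,"dy":0,"dz":0,"rx":0,"ry":1.8,"rz":0,"claw":0.3},{"dx":-0.0058,"dy":0,"dz":0,"rx":0,"ry":1.8,"rz":0,"claw":0.3},{"dx":-0.0058,"dy":0,"dz":0,"rx":0,"ry":1.8,"rz":0,"claw":0.3},{"dx":-0.0058,"dy":0,"dz":0,"rx":0,"ry":1.8,"rz":0,"claw":0.3},{"dx":0,"dy":0,"dz":0,"rx":0,"ry":0,"rz":0,"claw":0.3},{"dx":0,"dy":0,"dz":0,"rx":0,"ry":0,"rz":0,"claw":0.3},{"dx":0,"dy":0,"dz":0,"rx":0,"ry":0,"rz":0,"claw":0.3}]' >/dev/null
python3 -c "from h import *;st()"
```

```text
t 12.5 tcp_s [ 67.9 -20.5 166.8] grasp_s [ 65.7 -19.8 161.3] F_s [-4.  -3.2 -7.8] op 0.353 gf 29.9
[[-0.925, 0.033, -0.378], [-0.014, 0.993, 0.12], [0.379, 0.116, -0.918]]
```

```bash
python3 -m creep '[{"dx":-0.002,"dy":0,"dz":0,"rx":0,"ry":0.6,"rz":0,"claw":0.3},{"dx":-0.002,"dy":0,"dz":0,"rx":0,"ry":0.6,"rz":0,"claw":0.3},{"dx":0,"dy":0,"dz":0,"rx":0,"ry":0,"rz":0,"claw":0.3},{"dx":0,"dy":0,"dz":0,"rx":0,"ry":0,"rz":0,"claw":0.3},{"dx":0,"dy":0,"dz":0,"rx":0,"ry":0,"rz":0,"claw":0.3}]' >/dev/null
python3 -c "from h import *;st()"
```

```text
t 12.92 tcp_s [ 69.2 -20.4 166.3] grasp_s [ 66.8 -19.7 160.8] F_s [-13.4  -2.9  -2.4] op 0.35 gf 29.9
[[-0.914, 0.033, -0.404], [-0.017, 0.993, 0.119], [0.405, 0.116, -0.907]]
```

The lever is against the end wall at 13 N. I'll release, back out along the tool axis and level the tool.

```bash
python3 -m creep '[{"dx":0,"dy":0,"dz":0,"rx":0,"ry":0,"rz":0,"claw":0.6},{"dx":0,"dy":0,"dz":0,"rx":0,"ry":0,"rz":0,"claw":0.6},{"dx":0,"dy":0,"dz":0,"rx":0,"ry":0,"rz":0,"claw":0.6},{"dx":0,"dy":0,"dz":-0.025,"rx":0,"ry":0,"rz":0,"claw":0.6},{"dx":0,"dy":0,"dz":-0.03,"rx":0,"ry":0,"rz":0,"claw":0.6},{"dx":0,"dy":0,"dz":-0.03,"rx":0,"ry":0,"rz":0,"claw":0.6},{"dx":0,"dy":0,"dz":-0.01,"rx":0,"ry":-6,"rz":0,"claw":0.6},{"dx":0,"dy":0,"dz":0,"rx":0,"ry":-6,"rz":0,"claw":0.6},{"dx":0,"dy":0,"dz":0,"rx":0,"ry":-6,"rz":0,"claw":0.6},{"dx":0,"dy":0,"dz":0,"rx":0,"ry":-6,"rz":0,"claw":0.6},{"dx":0,"dy":0,"dz":0,"rx":6.9,"ry":0,"rz":0,"claw":0.6},{"dx":0,"dy":0,"dz":0,"rx":0,"ry":0,"rz":0,"claw":0.6},{"dx":0,"dy":0,"dz":0,"rx":0,"ry":0,"rz":0,"claw":0.6},{"dx":0,"dy":0,"dz":0,"rx":0,"ry":0,"rz":0,"claw":0.6}]' >/dev/null
python3 - <<'E'
from h import *
s,w,E=st()
R=np.array([[np.cos(p[2]),-np.sin(p[2]),0],[np.sin(p[2]),np.cos(p[2]),0],[0,0,1]])@np.diag([-1,1,-1])
print(cv2.Rodrigues(E.T@R)[0].ravel()*180/np.pi)
im=optics.read_camera("top")[...,::-1][120:280,130:380]
im=cv2.convertScaleAbs(cv2.resize(im,None,fx=3.2,fy=3.2,interpolation=cv2.INTER_CUBIC),alpha=1.5);cv2.imwrite("pics/t2.png",im)
E
```

```text
t 14.08 tcp_s [111.5 -31.7 254.5] grasp_s [111.6 -31.7 248.5] F_s [-0.5 -1.   0.5] op 0.603 gf 0.0
[[-0.999, 0.034, 0.012], [0.034, 0.999, 0.001], [-0.012, 0.001, -1.0]]
[ 0.06242806  0.70929735 -1.96820443]
```

```bash
python3 -m creep '[{"dx":0,"dy":0,"dz":0,"rx":0,"ry":0.7,"rz":-2,"claw":0.5},{"dx":0.0276,"dy":-0.0184,"dz":0,"rx":0,"ry":0,"rz":0,"claw":0.5},{"dx":0.0276,"dy":-0.0184,"dz":0,"rx":0,"ry":0,"rz":0,"claw":0.5},{"dx":0.0276,"dy":-0.0184,"dz":0,"rx":0,"ry":0,"rz":0,"claw":0.5},{"dx":0.0276,"dy":-0.0184,"dz":0,"rx":0,"ry":0,"rz":0,"claw":0.5},{"dx":0,"dy":0,"dz":0.03,"rx":0,"ry":0,"rz":0,"claw":0.5},{"dx":0,"dy":0,"dz":0.02,"rx":0,"ry":0,"rz":0,"claw":0.5},{"dx":0,"dy":0,"dz":0,"rx":0,"ry":0,"rz":0,"claw":0.5},{"dx":0,"dy":0,"dz":0,"rx":0,"ry":0,"rz":0,"claw":0.5},{"dx":0,"dy":0,"dz":0,"rx":0,"ry":0,"rz":0,"claw":0.5}]' >/dev/null
python3 - <<'E'
from h import *
s,w,E=st()
im=optics.read_camera("wrist")[...,::-1].copy()
im=(255*(im/255.)**.5).astype(np.uint8)
D=[(72,-23,179),(35,-113,155),(-35,-113,155),(35,-97,155),(-35,-97,155),(0,-105,155)]
for q in wpx(s2w(p,D),w,E):cv2.drawMarker(im,tuple(q.astype(int)),(0,0,255),0,8)
cv2.imwrite("pics/w8.png",im)
E
```

```text
t 14.97 tcp_s [   1.3 -106.1  205. ] grasp_s [   1.3 -106.1  199. ] F_s [-0.3  0.4 -0.7] op 0.502 gf 0.0
[[-1.0, 0.0, -0.0], [0.0, 1.0, -0.0], [0.0, -0.0, -1.0]]
```

View pics/w8.png

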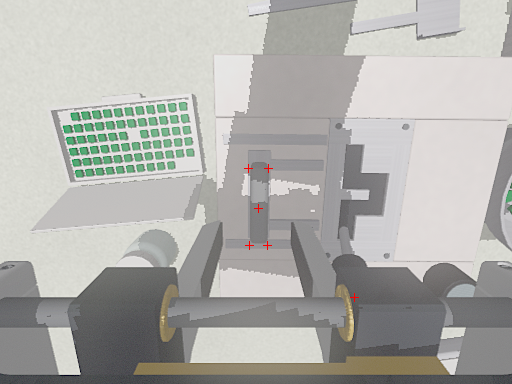

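The bar lies on its marks at (259,205), and the lever's stem is in the last slot at (345,245). I'll descend, grip and slide the lock shut.

```bash
python3 -m creep '[{"dx":0,"dy":0.001,"dz":0.02,"rx":0,"ry":0,"rz":0,"claw":0.5},{"dx":0,"dy":0,"dz":0.02,"rx":0,"ry":0,"rz":0,"claw":0.5},{"dx":0,"dy":0,"dz":0.016,"rx":0,"ry":0,"rz":0,"claw":0.5},{"dx":0,"dy":0,"dz":0,"rx":0,"ry":0,"rz":0,"claw":0.1},{"dx":0,"dy":0,"dz":0,"rx":0,"ry":0,"rz":0,"claw":0.1},{"dx":0,"dy":0,"dz":0,"rx":0,"ry":0,"rz":0,"claw":0.1},{"dx":0,"dy":0,"dz":0,"rx":0,"ry":0,"rz":0,"claw":0.1},{"dx":0,"dy":0,"dz":0,"rx":0,"ry":0,"rz":0,"claw":0.1},{"dx":0,"dy":0,"dz":0,"rx":0,"ry":0,"rz":0,"claw":0.1},{"dx":0,"dy":0.007,"dz":0,"rx":0,"ry":0,"rz":0,"claw":0.1},{"dx":0,"dy":0.007,"dz":0,"rx":0,"ry":0,"rz":0,"claw":0.1},{"dx":0,"dy":0.007,"dz":0,"rx":0,"ry":0,"rz":0,"claw":0.1},{"dx":0,"dy":0.007,"dz":0,"rx":0,"ry":0,"rz":0,"claw":0.1},{"dx":0,"dy":0.007,"dz":0,"rx":0,"ry":0,"rz":0,"claw":0.1},{"dx":0,"dy":0.005,"dz":0,"rx":0,"ry":0,"rz":0,"claw":0.1},{"dx":0,"dy":0.004,"dz":0,"rx":0,"ry":0,"rz":0,"claw":0.1},{"dx":0,"dy":0.003,"dz":0,"rx":0,"ry":0,"rz":0,"claw":0.1},{"dx":0,"dy":0,"dz":0,"rx":0,"ry":0,"rz":0,"claw":0.1},{"dx":0,"dy":0,"dz":0,"rx":0,"ry":0,"rz":0,"claw":0.1},{"dx":0,"dy":0,"dz":0,"rx":0,"ry":0,"rz":0,"claw":0.1}]' >/dev/null
python3 -c "from h import *;st()"
```

```text
t 16.68 tcp_s [  1.4 -58.9 149.2] grasp_s [  1.4 -58.9 143.2] F_s [ 1.2 -6.2  5. ] op 0.162 gf 30.0
[[-1.0, -0.0, 0.002], [-0.0, 1.0, -0.004], [-0.002, -0.004, -1.0]]
```

```bash
python3 -m creep '[{"dx":0,"dy":0.003,"dz":0,"rx":0,"ry":0,"rz":0,"claw":0.1},{"dx":0,"dy":0,"dz":0,"rx":0,"ry":0,"rz":0,"claw":0.1},{"dx":0,"dy":0,"dz":0,"rx":0,"ry":0,"rz":0,"claw":0.1},{"dx":0,"dy":0,"dz":0,"rx":0,"ry":0,"rz":0,"claw":0.1}]' >/dev/null
python3 -c "from h import *;st()"
```

```text
t 17.02 tcp_s [  1.5 -58.7 149.2] grasp_s [  1.5 -58.7 143.2] F_s [  0.8 -15.9   5.8] op 0.165 gf 30.1
[[-1.0, -0.001, 0.002], [-0.001, 1.0, -0.01], [-0.002, -0.01, -1.0]]
```

The lock is on its shut stop: the force rose to 16 N with no motion. I'll release, retreat and check.

```bash
python3 -m creep '[{"dx":0,"dy":-0.003,"dz":0,"rx":0,"ry":0,"rz":0,"claw":0.1},{"dx":0,"dy":0,"dz":0,"rx":0,"ry":0,"rz":0,"claw":0.5},{"dx":0,"dy":0,"dz":0,"rx":0,"ry":0,"rz":0,"claw":0.5},{"dx":0,"dy":0,"dz":0,"rx":0,"ry":0,"rz":0,"claw":0.5},{"dx":0,"dy":0,"dz":0,"rx":0,"ry":0,"rz":0,"claw":0.5},{"dx":0,"dy":0,"dz":-0.02,"rx":0,"ry":0,"rz":0,"claw":0.5},{"dx":0,"dy":0,"dz":-0.03,"rx":0,"ry":0,"rz":0,"claw":0.5},{"dx":0,"dy":0,"dz":-0.03,"rx":0,"ry":0,"rz":0,"claw":0.5},{"dx":0,"dy":0,"dz":-0.03,"rx":0,"ry":0,"rz":0,"claw":0.5},{"dx":0.02,"dy":0,"dz":-0.03,"rx":0,"ry":0,"rz":0,"claw":0.5},{"dx":0.04,"dy":0,"dz":0,"rx":0,"ry":0,"rz":0,"claw":0.5},{"dx":0.04,"dy":0,"dz":0,"rx":0,"ry":0,"rz":0,"claw":0.5},{"dx":0,"dy":0,"dz":0,"rx":0,"ry":0,"rz":0,"claw":0.5},{"dx":0,"dy":0,"dz":0,"rx":0,"ry":0,"rz":0,"claw":0.5},{"dx":0,"dy":0,"dz":0,"rx":0,"ry":0,"rz":0,"claw":0.5}]' >/dev/null
python3 - <<'E'
from h import *
s,w,E=st()
im=optics.read_camera("wrist")[...,::-1].copy()
im=(255*(im/255.)**.5).astype(np.uint8)
D=[(73,-23,179),(57,-21,179),(35,-70,155),(-35,-70,155),(35,-54,155),(-35,-54,155)]
for q in wpx(s2w(p,D),w,E):cv2.drawMarker(im,tuple(q.astype(int)),(0,0,255),0,8)
cv2.imwrite("pics/w9.png",cv2.resize(im[60:310,120:400],None,fx=2.4,fy=2.4))
E
```

```text
t 18.27 tcp_s [-99.5 -57.5 287.9] grasp_s [-99.5 -57.5 281.9] F_s [ 1.  -0.1  0.3] op 0.502 gf 0.0
[[-1.0, -0.0, -0.001], [-0.0, 1.0, -0.001], [0.001, -0.001, -1.0]]
```

View pics/w9.png

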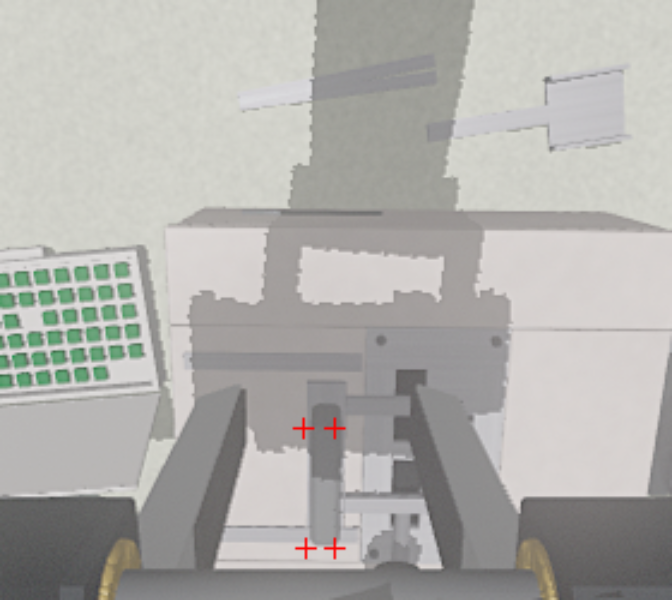

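The bar is at its shut position at (326,475). The tongue at (380,500) crosses on the near side of the stem at (400,525), and nothing touches the robot. Handing in.

```bash
python3 -c "from station import bot;print(bot.sign_off())"
```

```text
the job is handed in; nothing more can be done
None
```

The job is handed in at about 18 s with the lock opened to its stop, the lever pushed home in the last slot and the lock shut again, each checked by force and camera, but no verdict came back and I viewed 12 pictures, over the limit of 10.

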